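# Give the roller mixer four more minutes and start it

## Robot

A 6-joint arm with a two-finger parallel gripper is mounted at the origin on the work surface. World frame = base frame: x ahead of the robot, y to its left, z up, the work surface at z = 0. Lengths are in mm, angles in degrees, forces in N, time in s.
With the tool pointing down it reaches from about 325 to 900 mm from the base axis. Payload 3.5 kg.
Tool frame: the origin (TCP) lies on the centre line of the jaws, within the pads' length; the fingertips stand 19 mm ahead of it and the grasp point (between the pads) is the TCP (nose_length is the distance from the TCP to the fingertips, in mm); z points along the fingers, y is the direction in which the jaws open and shut (so a half turn about z gives the same grasp; the last joint's range is limited). The gripper opens to 85 mm and grips with 20 to 120 N. Pads are 22 mm wide; open, the fingers measure 114 mm over their backs; the gripper's body (76 mm by 85 mm) begins 54 mm behind the grasp point. The pads swing forward as they close: fully open they stand 13 mm farther back than shut.
Start: joints at [-72.158, 15.837, -1.513, 72.651, 0, 84.076], TCP at [251.867, -572.001, 250.313] pointing down, gripper open.
Joint ranges: [-178.77, 178.77], [-48.84, 107.48], [-61.69, 71.31], [-111.58, 123.2], [-90, 87.43], [-180, 180]. Speed limits (degrees/s): [147.25, 147.25, 180, 180, 180, 180].

## Interface

Orientations are given as a 3x3 rotation matrix whose columns are the frame's x, y, z axes.
In Python, from workcell import state, get_image, close_job, nose_length gives the robot as it stands. The module is installed in compiled form; this text tells all that it offers.
- The arm moves only by the shell command python3 -m handwheel 'ROWS' [OPENING] [FORCE]. ROWS is JSON, a list of rows, each a list of 2 entries, a list of its own where there are three numbers: the shift along the tool's x, y, z in cm, then the turn about the tool's z in rad. A call has 1 to 12 rows; each row shifts and turns the commanded pose from where the row before left it, along the tool's axes as they then stand; what a row does not reach is not made up. A row lasts 1/10 s, in which the tool goes at most 50 mm and 8.59 degrees, less where a joint would pass 70% of its speed; a pose out of reach is approached as far as the arm can. A call with a gripper value outside its range is refused whole. OPENING is the closure, from -1 (fully open) to 1 (shut), set as the call begins (- or left out, the last holds). The fingers move at their own pace and stop on an object; FORCE is the grip in N (left out, the last holds). Time passes only in rows, so rows that do not move let the fingers close. It gives the time, the measured TCP pose, the force and the opening at its end, in the units of the state.
- state(): the state, without advancing time (a new reading comes with each control period).
- get_image(name): name is "side" or "top"; returns a dict with "color" (400x640x3 uint8, blue, green, red), "depth" (400x640 float32, mm along the optical axis (not along the pixel's ray), 0 where there is no reading), "fx", "fy", "cx", "cy" (pixels), "xyz" and "rotation" of the camera in the world. Camera axes: x right, y up, looking along -z (the intrinsics and any distortion apply to the point x, -y, -z); pixel columns grow to the right and rows downward; lengths in mm; the calibration is good to about 2 mm. A picture is of the moment at which its call begins.
- close_job(): hands the job in, once; it reports no verdict.
The state is a dict: "t": time; "q": joint angles; "dq": joint speeds; "joint_torque": joint torques, N m; "ee_pos": TCP position; "tcp_rot": TCP orientation; "contact_force": force on the tool from outside, world axes, zero at the start; "moment": the same for the moment, N m; "opening": finger opening in mm.
Only numpy, scipy, OpenCV 4.12 (cv2) and the standard library are available. Lean on these libraries where they do the work, as an engineer would, in place of code of your own. Each camera call takes 0.05 s, during which the arm holds its last target. There are 200 camera calls.

## Task

The sample tubes on the roller mixer need four more minutes: gently push the bar of its timer dial round clockwise with a fingertip, exactly four clicks on from where it stands now (one click is one minute) and never on to a fifth, then press the start key beside it right down and let it come up again. Do not pinch the dial, and leave the tubes on the rollers, the tube rack and the specimen pot as they are; nothing is to be picked up.

Things in the scene. Friction and masses are not known exactly. Their poses are not given: they have to be found in the camera images.
- mixer: White tube roller mixer, 220 (x) x 420 (y) x 95 mm high, fixed to the bench; place and yaw vary. Origin: centre of its underside; x to its back (away from the robot), y along its five rollers (83 mm high). At the -y end the control housing, 110 mm wide in y, flat top 95 mm above the bench, bears the dial at (22, -155) and the start key at (-62, -155) mm. Within 100 mm of these nothing stands above 125 mm.
- timer_dial (a joint): Turn of the dial, rad, growing clockwise from above. Click stops every 0.5236 (30 degrees) from 0 to 5.236, end stops beyond; it starts in one of the first four. A sprung ball holds it: 0.08 to 0.1 N m (4 to 5 N at 20 mm radius) pushes it out of a stop, falling to none half-way (15 degrees), where the dial snaps on to the next stop by itself, ahead of the finger.
- dial_axis (a point): Point on the dial's vertical axis, at the top of its bar, 122 mm above the bench. The black timer dial is a flat round skirt, 64 mm diameter, its top 102 mm above the bench, with a straight upright bar across its middle to push on sideways: 62 mm long, 12 mm thick, 20 mm high above the skirt.
- dial_pointer (a point): The point on top of the dial's bar 30 mm from the axis, at the end that bears the white pointer line; it goes round with the dial. The line from dial_axis to it is the direction of the bar.
- start_key_top (a point): Centre of the top of the start key, a round grey push key of 22 mm diameter in a black round collar, 84 mm nearer the front of the mixer (its -x) than the dial. The top of the key is 115 mm above the bench, the collar 38 mm in diameter and 107 mm high. It is pressed straight down.
- start_key (a joint): Travel of the start key, m: 0 when up, 0.004 fully down. Sprung; 1.2 N starts it and 4 N holds it fully down, and it comes up when let go.
- tube_a: Capped sample tube, 16 mm diameter, 100 mm long, 20 g, loose, lying along the rollers in the first groove from the front; origin at its middle. Its top is about 89 mm above the bench.
- tube_b: Same kind of tube, in the second groove from the front.
- tube_c: Same kind of tube, in the rearmost groove.
- rack: White wire rack of capped tubes, 144 x 72 mm and 108 mm high over the caps, loose, on the bench to the right of the mixer (-y side); origin at the centre of its underside.
- pot: Specimen pot with white lid, 44 mm diameter, 62 mm high, loose, on the bench to the right, nearer the robot; origin at the centre of its underside.

How it is judged:
By the outcome, as a careful person would: the job done as asked, in the order asked, and still so for the second after the job is handed in, with the robot touching nothing.
It also fails if it takes over 48 s, if anything falls off the work surface, if the arm or the gripper's body presses on something with over 40 N, if the wrist force passes 120 N, or if a joint passes its speed limit or range.

## Working session

There is one attempt and no reset: what is moved stays moved. The work goes in short steps, Python scripts to look and compute and a shell command to move; the robot and the scene stay as the last step left them, time stands still between calls to the robot, and variables do not carry over. Pictures are saved under pics/ and viewed, about 8 in all and at most 12, crops included, and the job is handed in when it is done.

```bash
mkdir -p pics
cat > h.py <<'E'
import numpy as np,cv2
from workcell import state,get_image,close_job,nose_length
def snap(n,f=None):
    g=get_image(n)
    if f: cv2.imwrite('pics/'+f,g['color'])
    return g
def ray(g,u,v):
    d=np.array([(u-g['cx'])/g['fx'],-(v-g['cy'])/g['fy'],-1.])
    return np.array(g['xyz'],float),np.array(g['rotation'])@d
def onz(g,u,v,z):
    o,d=ray(g,u,v); return o+d*(z-o[2])/d[2]
def pix(g,p):
    c=np.array(g['rotation']).T@(np.array(p,float)-g['xyz'])
    return g['cx']+g['fx']*c[0]/-c[2], g['cy']-g['fy']*c[1]/-c[2]
E
python3 - <<'E'
from h import *
for n in('top','side'):
    g=snap(n,n+'0.png'); print(n,{k:(np.round(v,3).tolist() if not isinstance(v,(int,float)) else v) for k,v in g.items() if k not in('color','depth')})
s=state();print(s['t'],np.round(s['tcp_rot'],3).tolist(),s['contact_force'],s['opening'],nose_length if not callable(nose_length) else nose_length())
E
```

```text
top {'fx': 396.4269894487518, 'fy': 396.4269894487518, 'cx': 323.39308605789614, 'cy': 200.7401416570178, 'xyz': [357.474, -146.563, 1089.471], 'rotation': [[-0.019, 0.99, -0.141], [-1.0, -0.02, -0.006], [-0.008, 0.141, 0.99]]}
side {'fx': 486.3606636627867, 'fy': 486.3606636627867, 'cx': 312.40721121973706, 'cy': 200.45583182302744, 'xyz': [112.864, 530.416, 786.595], 'rotation': [[-0.854, 0.334, -0.398], [-0.52, -0.562, 0.644], [-0.008, 0.757, 0.653]]}
0.1 [[0.915, 0.403, -0.001], [0.403, -0.915, 0.002], [0.0, -0.002, -1.0]] [ 0.02737595 -0.06303695  0.71574656] 85.30180955972129 19.0
```

View pics/top0.png

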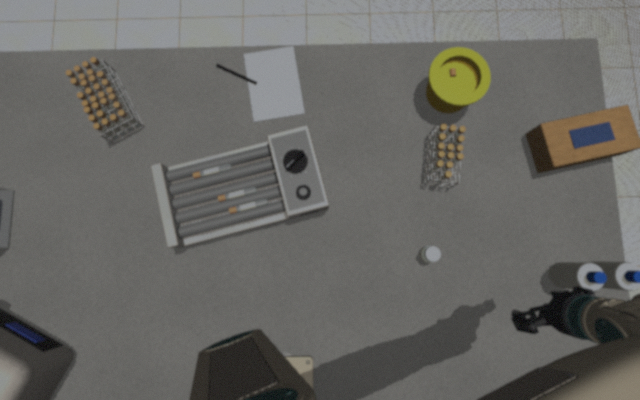

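View pics/side0.png

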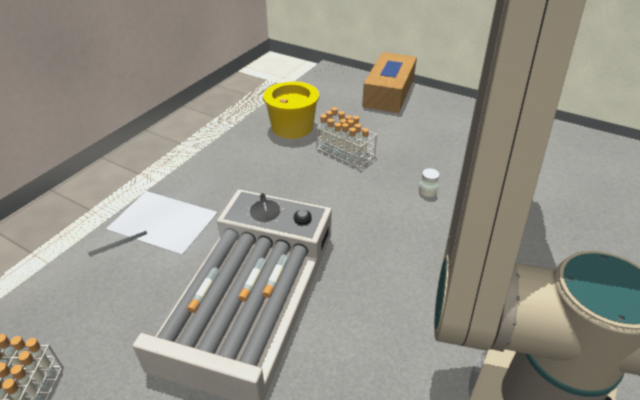

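The top view shows the dial at about (295,160), the key at (303,192) and the housing corners near (270,135), (308,127), (327,208) and (287,218). The side view has the dial at (265,210) and the key at (303,217). Next I measure both closely and enlarge them.

```bash
cat >> h.py <<'E'
def blobs(g,box,thr,ignore=20):
    x0,y0,x1,y1=box; gr=cv2.cvtColor(g['color'],cv2.COLOR_BGR2GRAY)[y0:y1,x0:x1]
    n,l,st,c=cv2.connectedComponentsWithStats((gr<thr).astype(np.uint8))
    return [(st[i,4],st[i,:4].tolist(),c[i]+[x0,y0]) for i in range(1,n) if st[i,4]>ignore]
def crop(g,box,k,f):
    x0,y0,x1,y1=box; cv2.imwrite('pics/'+f,cv2.resize(g['color'][y0:y1,x0:x1],None,fx=k,fy=k,interpolation=cv2.INTER_CUBIC))
E
python3 - <<'E'
from h import *
T=snap('top');S=snap('side')
for n,g,b in(('top',T,(275,140,320,205)),('side',S,(240,190,320,230))):
    for a,bb,c in blobs(g,b,70): print(n,a,bb,c,onz(g,*c,102).round(1),onz(g,*c,107).round(1))
a=cv2.resize(T['color'][125:220,260:340],None,fx=6,fy=6,interpolation=cv2.INTER_CUBIC)
b=cv2.resize(S['color'][180:260,210:340],None,fx=6,fy=6,interpolation=cv2.INTER_CUBIC)[:,:780]
cv2.imwrite('pics/a.png',a);cv2.imwrite('pics/b.png',b)
for p in((270,135),(308,127),(327,208),(287,218)): print(onz(T,*p,95).round(1))
E
```

```text
top 447 [8, 10, 24, 24] [294.93288591 160.88590604] [602.5 -70.2 102. ] [601.2 -70.6 107. ]
top 101 [21, 45, 14, 15] [303.14851485 192.56435644] [520.1 -90.3 102. ] [519.2 -90.6 107. ]
side 128 [54, 23, 17, 12] [302.4609375 219.5234375] [516.5 -82.3 102. ] [513.5 -77.8 107. ]
[674.5  -5.5  95. ]
[ 693.9 -104.5   95. ]
[ 480.5 -149.7   95. ]
[457.1 -48.4  95. ]
```

View pics/a.png

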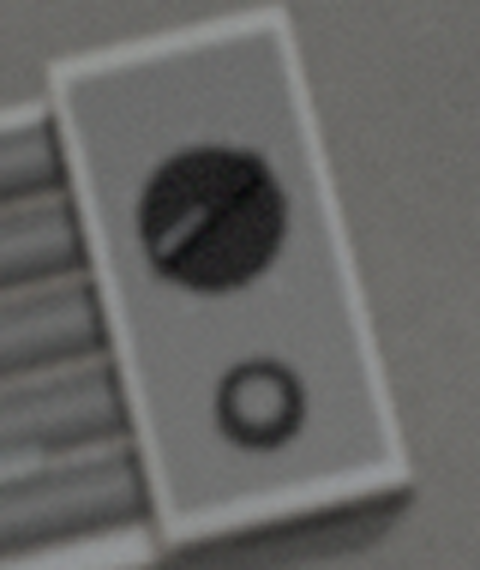

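View pics/b.png

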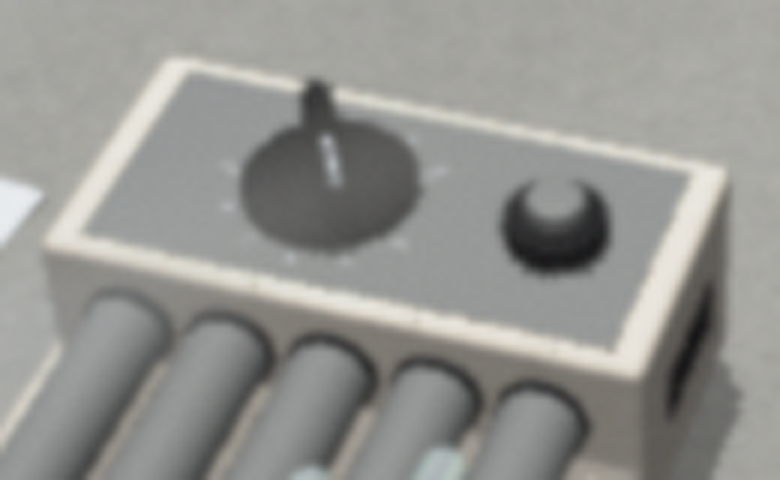

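The top crop shows the pointer line running from (205,213) to (160,250), with the skirt centred at (212,218) and the key at (260,403). The side crop has the skirt at (330,185), the pointer line from (323,135) to (338,185), and the key top at (552,193). I'll turn these into positions, averaging the two views.

Run:
```python
from h import *
T=snap('top');S=snap('side')
t=lambda u,v,z:onz(T,260+(u+.5)/6-.5,125+(v+.5)/6-.5,z).round(1)
s=lambda u,v,z:onz(S,210+(u+.5)/6-.5,180+(v+.5)/6-.5,z).round(1)
print('dial',t(212,218,102),s(330,185,102)); print('key',t(260,403,115),t(260,403,107),s(552,193,115))
a,b=t(205,213,122),t(160,250,122);print('ptr top',a,b,np.degrees(np.arctan2(*(b-a)[1::-1])))
a,b=s(323,135,122),s(338,185,122);print('ptr side',a,b,np.degrees(np.arctan2(*(b-a)[1::-1])))
# housing top corners, outer
for f,P in((t,[(48,65),(285,8),(408,478),(168,540)]),(s,[(45,240),(172,60),(728,170),(640,378)])):
    P=[f(*p,95) for p in P];print([p[:2].tolist() for p in P],sum(P)/4)
```

```text
dial [602.4 -70.2 102. ] [600.  -65.2 102. ]
key [520.  -90.5 115. ] [521.3 -90.  107. ] [522.8 -89.6 115. ]
ptr top [599.6 -68.8 122. ] [584.2 -50.  122. ] 129.32258333795463
ptr side [603.  -67.7 122. ] [583.4 -49.2 122. ] 136.65374946115745
[[673.5, 0.8], [696.9, -102.2], [490.0, -151.4], [465.7, -49.9]] [581.525 -75.675  95.   ]
[[673.6, 2.9], [696.4, -98.0], [487.7, -150.4], [461.6, -46.0]] [579.825 -72.875  95.   ]
```

Both views agree: dial axis at about (602,-69), key at (520.7,-89.5), mixer yaw 13.5°, bar at 133.5°. I'll shut the gripper and travel high, then turn the tool so that its -x face pushes the pointer end clockwise.

```bash
python3 -m handwheel '[[[2,-1.35,0.2],0],[[4,-2.7,0.5],0],[[4,-2.7,0.5],0],[[4,-2.7,0.5],0],[[4,-2.7,0.5],0],[[4,-2.7,0.5],0],[[4,-2.7,0.5],0],[[4,-2.7,0.5],0],[[4,-2.7,0.5],0],[[4,-2.7,0.5],0],[[4,-2.7,0.5],0],[[4,-2.7,0.5],0]]' 1 20
python3 -m handwheel '[[[2,-1.35,0.2],-0.145],[[0,0,0],-0.145],[[0,0,0],-0.145],[[0,0,0],-0.145],[[0,0,0],-0.145],[[0,0,0],-0.145],[[0,0,0],-0.145],[[0,0,0],-0.145],[[0,0,0],-0.145],[[0,0,0],-0.145],[[0,0,0],-0.145],[[0,0,0],-0.145]]'
python3 -m handwheel '[[[0,0,0],-0.145],[[0,0,0],-0.145],[[0,0,0],-0.145],[[0,0,0],-0.145],[[0,0,0],-0.145],[[0,0,0],-0.145],[[0,0,0],-0.145],[[0,0,0],-0.145],[[0,0,0],-0.145],[[0,0,0],-0.145],[[0,0,0],-0.145],[[0,0,0],-0.145]]'
cat >> h.py <<'E'
D=np.array([602,-69.2]);K=np.array([520.7,-89.5])
def rel():
    "TCP rel. dial axis and key in tool axes; bar angle the finger face corresponds to"
    s=state();R=np.array(s['tcp_rot']);p=np.array(s['ee_pos'])
    print('t',round(s['t'],2),'ee',p.round(1),'phi',np.degrees(np.arctan2(R[1,0],R[0,0])).round(1),'op',round(s['opening'],1),'F',np.round(s['contact_force'],1),'M',np.round(s['moment'],2),'tilt',R[2].round(3))
    print('dial->tcp tool x,y',(R[:2,:2].T@(p[:2]-D)).round(1),'to key tool',(R[:2,:2].T@(K-p[:2])).round(1))
E
python3 -c "
from h import *
rel()"
```

```text
t: 1.5
ee_pos: [548.6, -100.6, 193.3]
tcp_rot: [[0.915, 0.403, 0.001], [0.403, -0.915, -0.0], [0.0, 0.001, -1.0]]
contact_force: [0.5, -0.4, 0.1]
opening: 0.1
t: 2.7
ee_pos: [560.6, -82.0, 191.3]
tcp_rot: [[-0.556, 0.831, -0.0], [0.831, 0.556, -0.0], [0.0, -0.0, -1.0]]
contact_force: [0.1, -0.5, 0.6]
opening: -0.2
t: 3.9
ee_pos: [560.6, -82.0, 191.3]
tcp_rot: [[-0.725, -0.688, -0.0], [-0.688, 0.725, 0.0], [0.0, 0.0, -1.0]]
contact_force: [-0.2, -0.0, 0.7]
opening: 0.2
t 3.9 ee [560.6 -82.  191.3] phi -136.5 op 0.2 F [-0.2 -0.   0.7] M [ 0.04 -0.03  0.  ] tilt [ 0.  0. -1.]
dial->tcp tool x,y [38.9 19.2] to key tool [34.1 22. ]
```

```bash
python3 -m handwheel '[[[-0.5,0,1.2],0],[[-0.5,0,1.2],0],[[0,0,1.2],0],[[0,0,1.0],0],[[0,0,0.8],0],[[0,0,0.6],0],[[0,0,0.4],0],[[0,0,0],0]]'
python3 -c "
from h import *
rel()
g=snap('side');crop(g,(190,130,340,250),5,'c.png')"
```

```text
t: 4.7
ee_pos: [567.5, -75.2, 126.7]
tcp_rot: [[-0.73, -0.684, -0.001], [-0.684, 0.73, 0.0], [0.0, 0.001, -1.0]]
contact_force: [0.2, 0.9, 0.4]
opening: -0.1
t 4.7 ee [567.5 -75.2 126.7] phi -136.9 op -0.1 F [0.2 0.9 0.4] M [ 0.01 -0.01  0.01] tilt [ 0.     0.001 -1.   ]
dial->tcp tool x,y [29.2 19.2] to key tool [44.  21.6]
```

View pics/c.png

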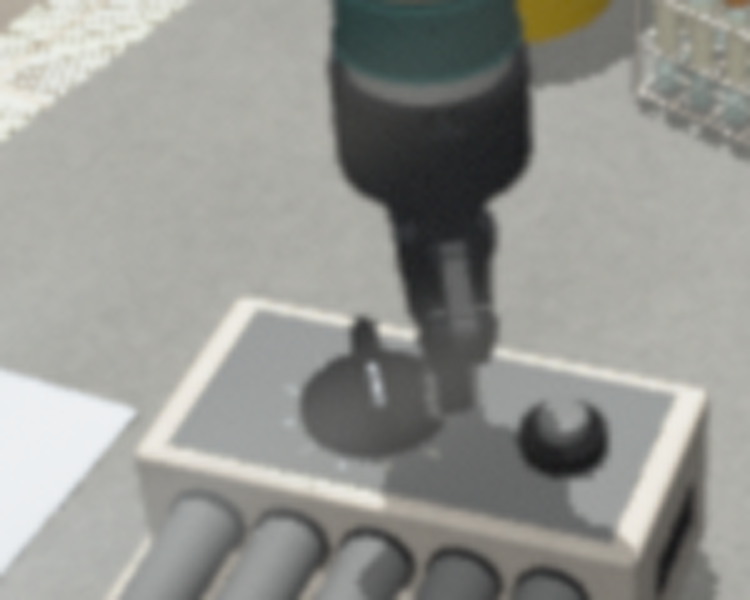

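The finger at (450,390) stands beside the pointer end at (375,380), with a clear gap to the bar. Next I close in on contact.

```bash
python3 -m handwheel '[[[-0.2,0,0],0],[[-0.2,0,0],0],[[-0.2,0,0],0],[[-0.2,0,0],0],[[-0.1,0,0],0],[[-0.1,0,0],0],[[-0.1,0,0],0],[[-0.1,0,0],0],[[0,0,0],0]]'
python3 -c "
from h import *
rel()"
```

```text
t: 5.65
ee_pos: [576.7, -66.9, 127.3]
tcp_rot: [[-0.729, -0.684, 0.0], [-0.684, 0.729, 0.0], [-0.0, -0.0, -1.0]]
contact_force: [-0.6, -0.2, 0.4]
opening: 0.0
t 5.65 ee [576.7 -66.9 127.3] phi -136.8 op 0.0 F [-0.6 -0.2  0.4] M [ 0.04 -0.02  0.04] tilt [-0. -0. -1.]
dial->tcp tool x,y [16.9 19. ] to key tool [56.3 21.9]
```

```bash
for i in 1 2 3; do python3 -m handwheel '[[[-0.102,0.086,0],0.0524],[[-0.102,0.086,0],0.0524],[[-0.102,0.086,0],0.0524]]' | grep -E '^(t|ee|con)'; done
python3 -c "
from h import *
rel()"
```

```text
t: 5.95
ee_pos: [576.4, -64.0, 127.3]
tcp_rot: [[-0.829, -0.559, -0.002], [-0.559, 0.829, -0.003], [0.003, -0.001, -1.0]]
contact_force: [-2.5, -2.9, 1.7]
t: 6.25
ee_pos: [578.0, -59.4, 127.2]
tcp_rot: [[-0.906, -0.423, -0.001], [-0.423, 0.906, -0.0], [0.001, 0.0, -1.0]]
contact_force: [-1.1, 0.2, 0.7]
t: 6.55
ee_pos: [580.4, -55.7, 127.3]
tcp_rot: [[-0.961, -0.276, -0.0], [-0.276, 0.961, -0.0], [0.0, -0.0, -1.0]]
contact_force: [0.2, 0.2, -0.4]
t 6.55 ee [580.4 -55.7 127.3] phi -164.0 op -0.0 F [ 0.2  0.2 -0.4] M [ 0.03 -0.02  0.04] tilt [ 0. -0. -1.]
dial->tcp tool x,y [17.  18.9] to key tool [ 66.7 -16. ]
```

The first click shows clearly: force rose, then dropped. I'll go on through clicks 2 and 3.

```bash
for i in 1 2 3 4 5 6 7; do python3 -m handwheel '[[[-0.102,0.086,0],0.0524],[[-0.102,0.086,0],0.0524],[[-0.102,0.086,0],0.0524]]' | grep -E '^(t:|con)'; done
python3 -c "
from h import *
rel()
g=snap('side');h=snap('top')
cv2.imwrite('pics/d.png',np.hstack([cv2.resize(g['color'][170:250,210:320],None,fx=4,fy=5),cv2.resize(h['color'][125:205,260:340],None,fx=4,fy=5)]))"
```

```text
t: 6.85
contact_force: [-4.5, -2.0, 2.6]
t: 7.15
contact_force: [-1.1, 0.3, 1.0]
t: 7.45
contact_force: [0.6, -0.3, 0.6]
t: 7.75
contact_force: [-1.7, 0.3, 1.2]
t: 8.05
contact_force: [-1.1, 0.5, 1.6]
t: 8.35
contact_force: [-0.0, 0.1, -0.0]
t: 8.65
contact_force: [-1.7, 1.9, 0.9]
t 8.65 ee [604.2 -43.9 127.2] phi 133.0 op 0.2 F [-1.7  1.9  0.9] M [ 0.22  0.34 -0.01] tilt [ 0. -0. -1.]
dial->tcp tool x,y [17.  18.8] to key tool [ 23.5 -92.2]
```

View pics/d.png

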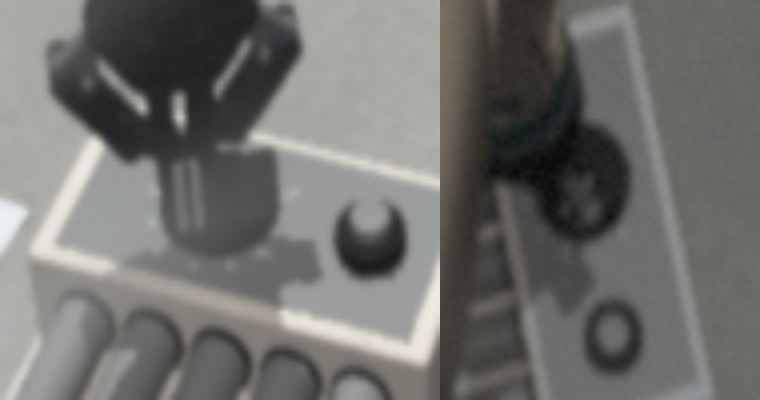

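The pictures mostly show the gripper hiding the dial; the skirt is at (220,200) and the key at (370,235) in the left half. The force pattern puts the dial on its third stop, with the finger at 43° just starting to load. I'll push through the fourth snap to about 22° (a fifth would come only at about -2°).

```bash
for i in 1 2; do python3 -m handwheel '[[[-0.102,0.086,0],0.0524],[[-0.102,0.086,0],0.0524],[[-0.102,0.086,0],0.0524]]' | grep -E '^(t:|con)'; done
python3 -m handwheel '[[[-0.102,0.086,0],0.0524],[[0,0,0],0]]' | grep -E '^(t:|con)'
python3 -c "
from h import *
rel()"
```

```text
t: 9.05
contact_force: [-1.6, 1.4, 1.3]
t: 9.35
contact_force: [-0.5, -0.0, 0.4]
t: 9.55
contact_force: [-0.1, -0.7, 0.3]
t 9.55 ee [613.4 -46.6 127.3] phi 112.1 op 0.0 F [-0.1 -0.7  0.3] M [-0.01 -0.01 -0.07] tilt [-0.  0. -1.]
dial->tcp tool x,y [16.6 19.1] to key tool [  -4.8 -102.1]
```

Force is back to zero at 22°, so the fourth snap happened. Now I back off sideways, go up, move over the key and look at the dial.

```bash
python3 -m handwheel '[[[0.4,0,0],0],[[0.6,0,0],0],[[0.5,0,0],0],[[0,0,-1.5],0],[[0,0,-2],0],[[-0.4,-2,-0.5],0],[[-0.4,-2,0],0],[[-0.4,-2,0],0],[[-0.4,-2,0],0],[[-0.4,-2.2,0],0],[[0,0,0],0]]'
python3 -c "
from h import *
rel()
g=snap('side');h=snap('top')
cv2.imwrite('pics/e.png',np.hstack([cv2.resize(g['color'][170:250,210:320],None,fx=5,fy=5,interpolation=2),cv2.resize(h['color'][125:205,260:310],None,fx=5,fy=5,interpolation=2)]))"
```

```text
t: 10.65
ee_pos: [518.8, -90.1, 168.3]
tcp_rot: [[-0.374, 0.927, -0.001], [0.927, 0.374, -0.0], [-0.0, -0.001, -1.0]]
contact_force: [-0.1, 0.5, 0.9]
opening: -0.2
t 10.65 ee [518.8 -90.1 168.3] phi 112.0 op -0.2 F [-0.1  0.5  0.9] M [ 0.04 -0.02 -0.01] tilt [-0.    -0.001 -1.   ]
dial->tcp tool x,y [ 11.7 -85. ] to key tool [-0.1  2. ]
```

View pics/e.png

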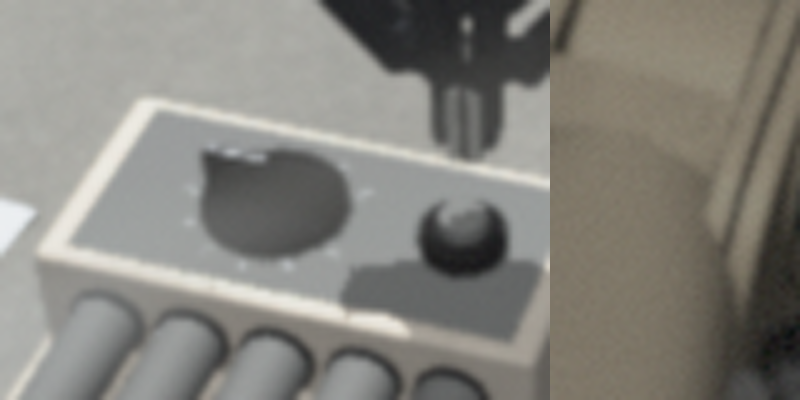

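The side view (left half) shows the bar with its pointer line from (268,160) to (207,153), pointing to the back of the mixer, and the fingertip above the key. I'll check that angle in numbers.

```bash
python3 -c "
from h import *
g=snap('side')
f=lambda u,v:onz(g,210+(u+.5)/5-.5,170+(v+.5)/5-.5,122)
a,b=f(268,160),f(207,153);print(a.round(),b.round(),np.degrees(np.arctan2(*(b-a)[1::-1])))
for th in(43.5,13.5,-16.5):
    c,s=np.cos(np.radians(th)),np.sin(np.radians(th));u,v=pix(g,(D[0]+30*c,D[1]+30*s,122));print(th,(u-210)*5,(v-170)*5)"
```

```text
[604. -69. 122.] [629. -59. 122.] 20.98634962571942
43.5 199.46955196143676 169.72549412166487
13.5 204.876108718326 145.4028624810917
-16.5 227.635150798547 125.24819061140192
```

Nearest stop is 13.5°, four clicks on; I'll confirm it from above once the arm is clear. Now the key.

```bash
python3 -m handwheel '[[[0,0.2,0.8],0],[[0,0,0.8],0],[[0,0,0.7],0],[[0,0,0.4],0],[[0,0,0.3],0],[[0,0,0.2],0],[[0,0,0],0]]' | grep -E '^(t:|con|ee)'
for i in 1 2 3; do python3 -m handwheel '[[[0,0,0.1],0],[[0,0,0.1],0],[[0,0,0],0]]' | grep -E '^(t:|con|ee)'; done
```

```text
t: 11.5
ee_pos: [522.3, -88.6, 135.0]
contact_force: [-0.6, -0.1, -0.2]
t: 11.8
ee_pos: [522.8, -88.8, 133.7]
contact_force: [0.3, 0.5, 2.0]
t: 12.1
ee_pos: [522.8, -88.8, 131.6]
contact_force: [-0.6, 0.0, 2.5]
t: 12.4
ee_pos: [522.8, -88.8, 130.0]
contact_force: [-1.4, 0.3, 6.4]
```

```bash
python3 -m handwheel '[[[0,0,0.05],0],[[0,0,0.05],0],[[0,0,0],0],[[0,0,0],0]]' | grep -E '^(t:|con|ee)'
```

```text
t: 12.8
ee_pos: [522.9, -88.8, 129.9]
contact_force: [-3.1, 1.1, 11.3]
```

It bottomed out: no further travel at 11 N. I'll release, rise and swing off to the right to look.

```bash
python3 -m handwheel '[[[0,0,-0.5],0],[[0,0,-1],0],[[0,0,-2],0],[[0,0,-3],0],[[0,0,-3],0],[[-3,-1,0],0],[[-4,-2,0],0],[[-4,-2,0],0],[[-4,-2,0],0],[[-4,-2,0],0],[[-4,-2,0],0],[[0,0,0],0]]'
python3 -c "
from h import *
rel()
g=snap('side');h=snap('top','f_top.png');snap('side','f_side.png')
cv2.imwrite('pics/f.png',np.hstack([cv2.resize(h['color'][125:215,255:335],None,fx=5,fy=5,interpolation=2),cv2.resize(g['color'][170:260,210:280],None,fx=5,fy=5,interpolation=2)]))"
```

```text
t: 14.0
ee_pos: [506.4, -348.3, 223.0]
tcp_rot: [[-0.371, 0.929, 0.0], [0.929, 0.371, -0.002], [-0.002, -0.001, -1.0]]
contact_force: [-1.0, 0.6, 0.0]
opening: -0.3
t 14.0 ee [ 506.4 -348.3  223. ] phi 111.8 op -0.3 F [-1.   0.6  0. ] M [ 0.06 -0.   -0.01] tilt [-0.002 -0.001 -1.   ]
dial->tcp tool x,y [-223.8 -192.2] to key tool [235.1 109.1]
```

View pics/f.png

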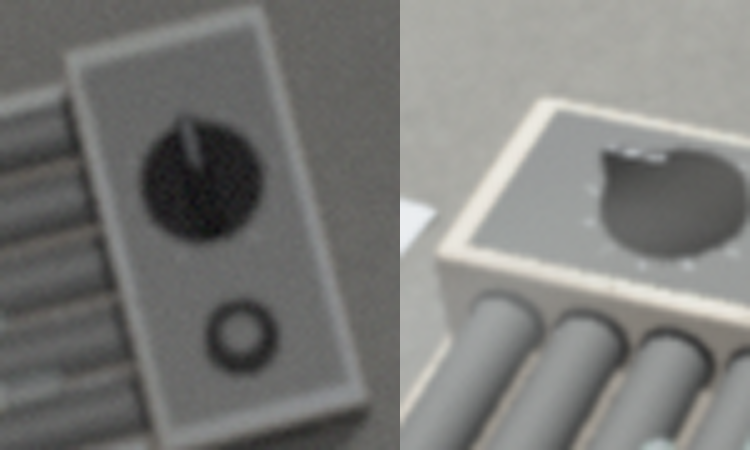

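View pics/f_top.png

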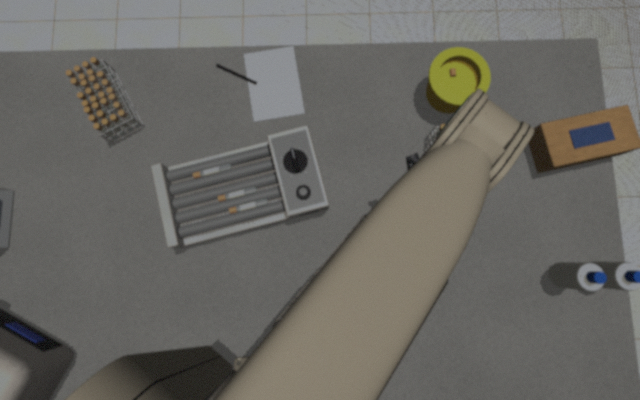

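In the enlarged top view the pointer line runs from (197,165) to (185,120), parallel to the housing's long edge: 120° (four clicks) from its start. The key is in view at (240,335), and the tubes lie as before. The arm is clear of everything, so I hand in.

```bash
python3 -c "
from h import *
s=state();print(s['t'],s['contact_force']);print(close_job())"
```

```text
14.15 [-0.36457366  0.41796248  0.16854605]
the job is handed in; nothing more can be done
None
```

The timer dial is four clicks further clockwise and the start key has been pressed fully down and released. I handed the job in at 14.15 s of the 48 s allowed, with the arm clear of everything.

- **Dial:** I pushed the pointer end of the bar with the closed fingertips and stopped after the fourth snap. The bar went from about 133.5° to about 13.5° in the world frame, a turn of 120°. In the last top view its pointer line is parallel to the housing edge to within about 1.5°.
- **Disagreement:** the side view read the bar at about 21°, which is 7.5° off. It had also read about 3° high at the start. The neighbouring stops are 30° away, so I took the top view as right.
- **Start key:** it stopped moving 4 mm or so down, with the force rising to 11 N, and I then let it go. I judged that it came back up from the last picture and the zero force; I did not measure its height.
- **Everything else:** the tubes look unmoved in the last top view. In that view the arm hid the pot and most of the rack, so I could not check those two, but I kept the fingertips well above their height whenever the arm was on that side.

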